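# Take the rock out of a staining tray

## Robot

A 6-joint arm with a two-finger parallel gripper is mounted at the origin on the work surface; the furniture and walls round the work are solid. World frame = base frame: x ahead of the robot, y to its left, z up, the work surface at z = 0. Lengths are in m, angles in degrees, forces in N, time in s.
With the tool pointing down it reaches from about 0.35 to 0.975 m from the base axis. Payload 7.1 kg.
Tool frame: the origin (TCP) lies at the very end of the fingers, on their centre line; the grasp point (between the pads) lies r.hold_point_z behind it (r.hold_point_z is the distance from the TCP to the grasp point, in m); z points along the fingers, y is the direction in which the jaws open and shut (so a half turn about z gives the same grasp; the last joint's range is limited). The gripper opens to 88 mm and grips with 3 to 60 N. Pads are 20 mm wide; open, the fingers measure 115 mm over their backs; the gripper's body (75 mm by 178 mm) begins 61 mm behind the grasp point.
Start: joints at [62.682, 24.242, 93.386, -0, 62.372, -1.089], TCP at [0.276, 0.561, 0.197] pointing down, gripper open.
Joint ranges: [-172.04, 172.04], [-51.8, 120.97], [4.93, 147.93], [-75.15, 255.16], [6.16, 154.13], [-145.62, 145.62]. Speed limits (degrees/s): [136.94, 136.94, 172.46, 180, 180, 180].

## Interface

Orientations are given as [roll, pitch, yaw] about the fixed x, y, z axes, in that order (R = Rz(yaw) Ry(pitch) Rx(roll)).
In Python, from plant import observe, viewer, r gives the robot as it stands. The module is installed in compiled form; this text tells all that it offers.
- The arm moves only by the tool arm_command, never from a script. Its argument "motion" is a list of rows, each a list of 3 entries, a list of its own where there are three numbers: the finger opening in mm, from 0 to 87.8, then the shift along the world's x, y, z in mm, then the turn, a rotation vector about the world's x, y, z in degrees. A call has 1 to 8 rows; each row is the pose to reach, as a shift and turn from the pose commanded when the call began; what a row does not reach only later rows make up. A row lasts 1/8 s, in which the tool goes at most 62.5 mm and 10.7 degrees, less where a joint would pass 70% of its speed; a pose out of reach is approached as far as the arm can. A call with a gripper value outside its range is refused whole. The fingers move at their own pace and stop on an object; "squeeze" is the grip in N (left out, the last holds). Time passes only in rows, so rows that repeat a pose let the fingers close. It gives the time, the measured TCP pose, the force and the opening at its end, in the units of the state.
- observe(): the state, without advancing time (a new reading comes with each control period).
- viewer.read_camera(name): name is "scene" or "top" or "wrist"; returns the picture (420x560x3 uint8, red, green, blue); there is no depth.
- viewer.get_calibration(name): a dict with "K" (3x3 intrinsics, pixels), "dist_coeffs" ([k1, k2, p1, p2, k3] as OpenCV has them; the pictures are not rectified), "eye" and "orientation" of the camera in the world. Camera axes: x right, y down, z forward; pixel columns grow to the right and rows downward; lengths in m; the calibration is good to about 2 mm. A picture is of the moment at which its call begins: read the wrist's pose just before it. get_calibration takes no time and is no camera call; for the wrist camera it gives the pose at the moment of the call.
- r.job_done(): hands the job in, once; it reports no verdict.
The state is a dict: "clock": time; "joint_positions": joint angles; "joint_velocities": joint speeds; "effort": joint torques, N m; "tool_pos": TCP position; "eef_rot": TCP orientation; "force": force on the tool from outside, world axes, zero at the start; "torque": the same for the moment, N m; "grip_width": finger opening in m.
Only numpy, scipy, OpenCV 4.12 (cv2) and the standard library are available. Lean on these libraries where they do the work, as an engineer would, in place of code of your own. Each camera call takes 0.05 s, during which the arm holds its last target. There are 200 camera calls.

## Task

The staining tray rocks on its rest because one of the two rubber buffers under its front corners has sunk. Rock the tray by pressing gently on its front corners with the shut fingertips to find the one that gives, then slide the levelling wedge, thin end first, under the front edge at that corner until it is just snug and the tray lies level. Let go of the wedge and prove the job: press gently on the corner over the wedge and then on the other front corner, where neither may give any more; leave the other things where they are.

Things in the scene. Friction and masses are not known exactly. Their poses are not given: they have to be found in the camera images.
- tray: flat ribbed aluminium tray, 170 (x) x 300 (y) x 12 mm, 0.6 to 1.1 kg, loose on a fixed rest. Origin: centre of its underside, 10 mm over the worktop; x points to its back (away from the robot), y to its left, z up. Floor 2 mm thick, rim 2 mm thick; ribs along y. Behind, it lies on a lipped rail that stops it sliding back; in front on two round black rubber buffers.
- front_left (a point): good place to press the tray's front left corner: top of the front rib, at x -66, y +125, z +7 mm of the tray (the rim, 12 mm high, is 17 mm nearer the robot; the next rib 22 mm behind). A sound corner stays put under a press; the unsound one dips 4 to 6 mm (about 1 N does it), then stands firm on the sunken buffer, and comes back up when let go.
- front_right (a point): the same on the tray's front right corner: x -66, y -125, z +7 mm of the tray. Which of the two corners is the unsound one does not show: the tray lies level at the start and hides the buffers (22 mm across, centred at x -62, y +100 and -100 mm of the tray); one of them stands 3.5 to 5 mm too low.
- edge_left (a point): lower front edge of the tray at its left corner, at x -85, y +131, z 0 of the tray: the wedge goes in under here, pointing along the tray's x, where there is 39 mm of room between the buffer's outer side and the tray's end. The gap here is 10 mm high when the tray is level.
- edge_right (a point): the same at the right corner: x -85, y -131, z 0 of the tray
- wedge_grip (a point): grey plastic wedge, loose on the worktop, 75 x 20 mm, 60 g: this is the centre of its upright grip (20 x 20 x 42 mm), 21 mm over its underside; x points to its thin end. Its ramp falls 1 in 5, from 14 mm high 10 mm ahead of here to 3 mm at the thin end. It fills the 10 mm gap when this point is about 30 mm before the tray's edge; farther in takes 2 to 6 N and lifts the tray. It stays where left.
- wedge_tip (a point): middle of the wedge's thin end (18 mm wide, 3 mm high), 1.5 mm above its underside, 65 mm ahead of wedge_grip along the wedge's x; same axes
- forceps: bystander: steel forceps, 125 x 18 x 7 mm, lying in front of the middle of the tray; origin at the centre of the underside, long axis x
- bottle_1: bystander: small dropper bottle, 30 x 30 x 80 mm, standing left of the tray's front; origin at the centre of its base
- bottle_2: bystander: small dropper bottle, 30 x 30 x 80 mm, beside the first; origin at the centre of its base
- coverglass: bystander: flat carton of cover glasses, 55 x 55 x 22 mm, near the robot; origin at the centre of its base
- timer: bystander: bench timer, 64 x 64 x 19 mm, near the robot on the left; origin at the centre of its base
Mind the look-alikes: they are no part of the job. Leave any orange look-alike of the part that bears wedge_grip alone.

How it is judged:
By the outcome, as a careful person would: the job done as asked, in the order asked, and still so for the second after the job is handed in, with the robot touching nothing.
It also fails if it takes over 72 s, if anything falls off the work surface, if the arm or the gripper's body presses on something with over 40 N, if the wrist force passes 120 N, or if a joint passes its speed limit or range.

## Working session

There is one attempt and no reset: what is moved stays moved. The work goes in short steps, Python scripts to look and compute and a tool call to move; the robot and the scene stay as the last step left them, time stands still between calls to the robot, and variables do not carry over. Pictures are saved under pics/ and viewed, about 8 in all and at most 12, crops included, and the job is handed in when it is done.

Besides the shell and the picture viewer there is one more tool, called after "Call:" as a command line: name --argument value ..., lists and objects as JSON in quotes. arm_command: Moves the arm, as the interface text tells. Its arguments: {"type":"object","properties":{"motion":{"type":"array","items":{"type":"array"}},"squeeze":{"type":"number"}},"required":["motion"]}

```bash
mkdir -p pics
cat > h.py <<'E'
import numpy as np, cv2
from plant import observe, viewer, r
from scipy.spatial.transform import Rotation as R
def shot(n,f):
    c=viewer.get_calibration(n); im=viewer.read_camera(n); cv2.imwrite('pics/'+f,im[:,:,::-1]); np.savez('pics/'+f+'.npz',im=im,**{k:np.array(v) for k,v in c.items()}); return im,c
def ori(c):
    o=np.array(c['orientation'])
    return o if o.shape==(3,3) else R.from_euler('xyz',o,degrees=True).as_matrix()
def cast(c,uv,z):
    p=cv2.undistortPoints(np.array(uv,float).reshape(-1,1,2),np.array(c['K']),np.array(c['dist_coeffs'])).reshape(-1,2)
    d=np.c_[p,np.ones(len(p))]@ori(c).T; e=np.array(c['eye']); return e+d*((z-e[2])/d[:,2])[:,None]
def proj(c,P):
    M=ori(c).T; t=-M@np.array(c['eye'])
    return cv2.projectPoints(np.array(P,float).reshape(-1,3),cv2.Rodrigues(M)[0],t,np.array(c['K']),np.array(c['dist_coeffs']))[0].reshape(-1,2)
E
python3 - <<'E'
from h import *
print(observe(), r.hold_point_z)
a,c=shot('top','top1.png'); print(c)
b,c=shot('scene','scene1.png'); print(c)
E
```

```text
{'clock': 0.0, 'joint_positions': array([ 6.26816017e+01,  2.42859552e+01,  9.34335412e+01,  2.69246892e-04,
        6.23720246e+01, -1.08904501e+00]), 'joint_velocities': array([-0.03279827, -0.08600471,  0.02878819, -0.01570241,  0.05793737,
       -0.07781046]), 'effort': array([ 1.49385978e-03, -5.44629157e+01, -2.73659635e+01,  6.45192456e-02,
        2.29153008e-02, -1.32943328e-04]), 'tool_pos': array([0.27592234, 0.56010145, 0.19577067]), 'eef_rot': array([-1.79908500e+02, -1.97777495e-03,  1.53770520e+02]), 'force': array([-0.47794382,  0.18203856,  0.23292188]), 'torque': array([-0.0099488 ,  0.0326215 , -0.01388106]), 'grip_width': 0.08731236825111917} 0.0187
{'K': array([[506.3085654 ,   0.        , 271.37561847],
       [  0.        , 506.3085654 , 216.17014923],
       [  0.        ,   0.        ,   1.        ]]), 'dist_coeffs': array([-0.11321692,  0.        ,  0.        ,  0.        ,  0.        ]), 'eye': array([ 0.26783992, -0.01406364,  1.12659122]), 'orientation': array([-170.6100489 ,    0.39073475,  -91.63991118])}
{'K': array([[432.02363808,   0.        , 271.25898588],
       [  0.        , 432.02363808, 212.8030951 ],
       [  0.        ,   0.        ,   1.        ]]), 'dist_coeffs': array([0.00484796, 0.        , 0.        , 0.        , 0.        ]), 'eye': array([-0.3696586 ,  0.58673143,  0.5173235 ]), 'orientation': array([-114.4546576 ,    0.29927421, -126.09629922])}
```

View pics/top1.png

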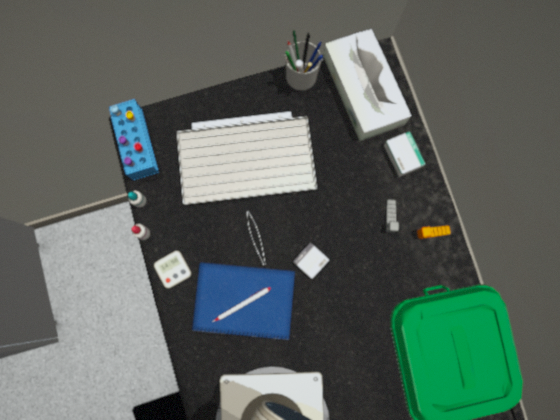

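View pics/scene1.png

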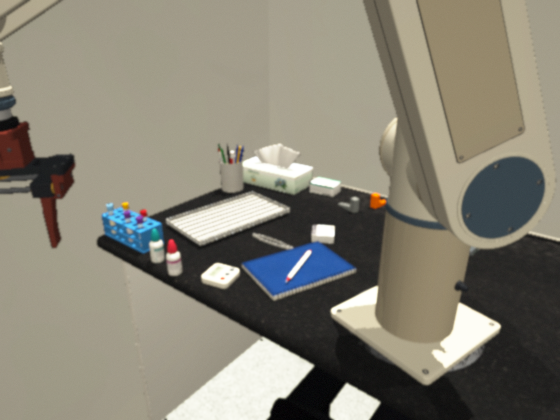

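The top view shows the tray with its front edge running (183,204)–(316,187). The grey wedge is at (392,215), and the only thing it could be mistaken for is the orange look-alike at (435,232). The grey one fits the description. I'll check it in a crop and measure both.

Run:
```python
from h import *
d=np.load('pics/top1.png.npz'); im=d['im']; c=dict(d)
g=cv2.cvtColor(im,cv2.COLOR_RGB2GRAY)
# tray
m=np.zeros_like(g); m[112:210,172:322]=(g[112:210,172:322]>90)
m=cv2.morphologyEx(m,cv2.MORPH_CLOSE,np.ones((5,5)))
cs,_=cv2.findContours(m,0,2); k=max(cs,key=cv2.contourArea)
h=cv2.convexHull(k); 
ap=cv2.approxPolyDP(h,5,True).reshape(-1,2); print(ap); print(cast(c,ap,.022).round(4))
# wedge
w=im[190:245,375:410].astype(int); m=((w.min(2)>75)&(w.max(2)-w.min(2)<30)).astype(np.uint8)
cs,_=cv2.findContours(m,0,2); k=max(cs,key=cv2.contourArea)+[375,190]
rc=cv2.minAreaRect(k); bp=cv2.boxPoints(rc); print(rc); print(bp, cast(c,bp,.01).round(4))
a=cv2.resize(im[185:250,365:460],None,fx=8,fy=8,interpolation=2)
cv2.imwrite('pics/cropw.png',a[:,:,::-1])
```

```text
[[306 116]
 [315 189]
 [182 202]
 [178 130]
 [192 122]
 [276 112]]
[[ 0.6814 -0.0979  0.022 ]
 [ 0.5092 -0.1109  0.022 ]
 [ 0.4886  0.1868  0.022 ]
 [ 0.6574  0.1968  0.022 ]
 [ 0.6755  0.1645  0.022 ]
 [ 0.6931 -0.0293  0.022 ]]
((391.4488525390625, 214.94143676757812), (32.50724792480469, 12.37344741821289), 82.56858825683594)
[[383.21185 199.62453]
 [395.48138 198.02415]
 [399.68585 230.25835]
 [387.41632 231.85872]] [[ 0.483  -0.2651  0.01  ]
 [ 0.4859 -0.2934  0.01  ]
 [ 0.4122 -0.2978  0.01  ]
 [ 0.4094 -0.2699  0.01  ]]
```

View pics/cropw.png

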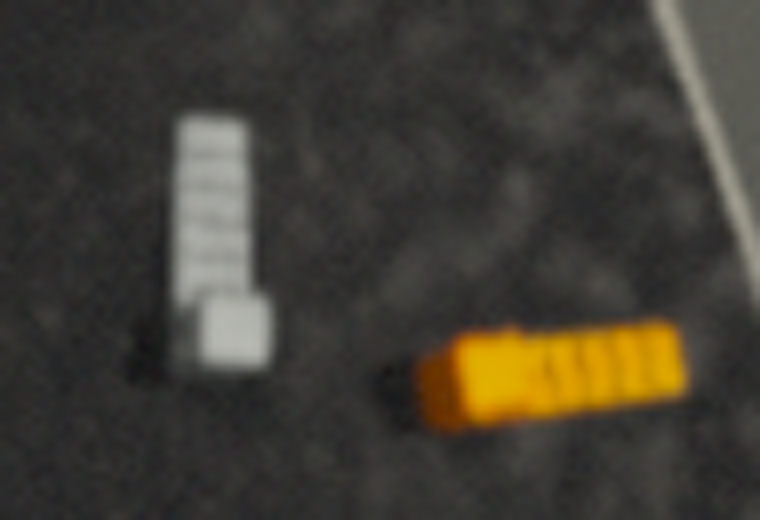

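The crop shows the grey wedge with its thin end up at about (391.5,199.4) and its grip top at (394.5,226.4). The orange one is turned sideways and I'll leave it alone.

Run:
```python
from h import *
c=dict(np.load('pics/top1.png.npz'))
t=cast(c,[[391.5,199.4]],.003)[0]; g=cast(c,[[394.5,226.4]],.042)[0]
print('tip',t,'grip',g,'len',np.hypot(*(t-g)[:2]),'yaw',np.degrees(np.arctan2(t[1]-g[1],t[0]-g[0])))
C=np.array([.5842,.0437]); a=np.radians(3.95); M=np.array([[np.cos(a),-np.sin(a)],[np.sin(a),np.cos(a)]])
for n,p in dict(fl=(-66,125),fr=(-66,-125),el=(-85,131),er=(-85,-131)).items(): print(n,(C+M@np.array(p)/1000).round(4))
o=observe(); print(o['tool_pos'],o['eef_rot'])
```

```text
tip [ 0.48429363 -0.2857633   0.003     ] grip [ 0.41682772 -0.27887059  0.042     ] len 0.06781709537542956 yaw -5.833426725049641
fl [0.5097 0.1639]
fr [ 0.527  -0.0855]
el [0.4904 0.1685]
er [ 0.5084 -0.0928]
[0.27598529 0.56018252 0.19589985] [-1.79923051e+02 -1.87809853e-03  1.53768425e+02]
```

Call:
arm_command --motion '[[0,[29,-50,0],[0,0,4]],[0,[58,-99,0],[0,0,8]],[0,[87,-149,0],[0,0,12]],[0,[117,-198,0],[0,0,16]],[0,[146,-248,0],[0,0,20]],[0,[175,-297,0],[0,0,24]],[0,[205,-347,0],[0,0,27]],[0,[234,-397,0],[0,0,30]]]' --squeeze 20

```text
clock: 1.1
tool_pos: [0.5108, 0.1619, 0.1964]
eef_rot: [-180.0, -0.0, -176.1]
force: [-0.0, -0.7, 0.4]
grip_width: 0.0112
```

Call:
arm_command --motion '[[0,[0,0,-30],[0,0,0]],[0,[0,0,-60],[0,0,0]],[0,[0,0,-90],[0,0,0]],[0,[0,0,-110],[0,0,0]],[0,[0,0,-120],[0,0,0]],[0,[0,0,-120],[0,0,0]]]'

```text
clock: 1.85
tool_pos: [0.5098, 0.1635, 0.0761]
eef_rot: [-180.0, -0.1, -176.2]
force: [-0.1, -0.0, 0.4]
grip_width: 0.0006
```

Run:
```python
from h import *
o=observe(); print(o)
im,c=shot('wrist','w1.png'); print(c['eye'],c['orientation'])
C=np.array([.5842,.0437]); a=np.radians(3.95); M=np.array([[np.cos(a),-np.sin(a)],[np.sin(a),np.cos(a)]])
for p in [(-66,125,17),(-85,150,22),(-85,131,10)]: print(p,proj(c,[*(C+M@np.array(p[:2])/1000),p[2]/1000]))
```

```text
{'clock': 1.85, 'joint_positions': array([ 1.65097801e+01,  2.68958435e+01,  1.09121945e+02, -2.09461495e-03,
        4.40562365e+01, -7.72579990e+01]), 'joint_velocities': array([-0.05777817, -1.20854855, -0.85231667, -0.01457726,  0.44878501,
       -0.03147629]), 'effort': array([-2.88447377e-02, -4.82251632e+01, -1.90713805e+01,  3.10142641e-04,
       -2.91505235e-02, -1.20552741e-05]), 'tool_pos': array([0.50981428, 0.16351135, 0.07611481]), 'eef_rot': array([-1.79982254e+02, -7.18815268e-02, -1.76230726e+02]), 'force': array([-0.06910718, -0.01810027,  0.40182402]), 'torque': array([ 0.02952542,  0.03521303, -0.03297264]), 'grip_width': 0.0006111564424214819}
[0.43333676 0.15795632 0.26366066] [1.63705384e+02 7.32006365e-02 9.37402762e+01]
(-66, 125, 17) [[280.36722502 212.73353866]]
(-85, 150, 22) [[309.54831596 193.16790695]]
(-85, 131, 10) [[286.99334297 190.12406726]]
```

View pics/w1.png

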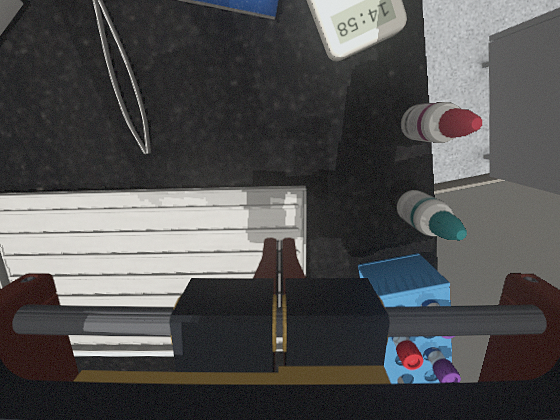

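The wrist view shows the tray's front left corner at about (305,188), against (309.5,193) predicted. The shut fingers are over the corner, ending near (280,240).

Run:
```python
from h import *
d=np.load('pics/w1.png.npz'); c=dict(d); im=d['im']
print(cast(c,[[305,188],[305,200],[10,193]],.022).round(4), proj(c,[[.5098,.1635,.0761]]))
g=cv2.cvtColor(im,cv2.COLOR_RGB2GRAY).astype(int)
for u in (60,120,200,225): print(u, g[180:245:1,u-3:u+4].mean(1).astype(int))
```

```text
[[ 0.4848  0.1832  0.022 ]
 [ 0.4953  0.1841  0.022 ]
 [ 0.5058 -0.0755  0.022 ]] [[280.12610912 238.00061222]]
60 [ 43  46  47  46  41  38  35  37  37  14   9  86 127  90 177 219 208 216
 215 215 216 216 217 216 216 215 216 215 168  82 185 220 221 194 213 218
 216 216 216 215 216 216 217 217 217 217 216 216 215 215 220 199  78 148
 225 223 212 215 218 217 216 215 214 215 213]
120 [ 45  47  40  38  43  40  42  37  15  36  79  86 156 219 210 203 219 217
 216 214 214 214 214 215 216 216 221 173 116 195 217 212 206 215 218 217
 216 215 215 215 216 217 216 217 217 216 217 217 222 212 157  77 171 226
 223 195 217 218 216 216 218 217 218 219 218]
200 [ 51  55  55  55  54  53  43  39 103 103 123 189 186 190 198 197 197 196
 204 217 220 219 220 220 224 192 117 182 218 217 196 211 220 219 218 217
 216 215 216 216 218 218 218 219 219 218 221 223 174 102 125 211 227 214
 214 218 219 219 218 217 218 218 217 218 218]
225 [ 51  50  52  55  55  44  37 102 103  84 180 198 190 195 197 197 196 196
 198 198 199 197 197 199 205 145 144 191 212 205 213 220 217 217 217 217
 217 217 219 218 218 218 218 218 217 217 219 204 153  92 181 225 226 197
 211 220 219 218 216 216 216 216 215 218 217]
```

Call:
arm_command --motion '[[0,[-4,-2,-20],[0,0,0]],[0,[-4,-2,-40],[0,0,0]],[0,[-4,-2,-50],[0,0,0]],[0,[-4,-2,-55],[0,0,0]],[0,[-4,-2,-57],[0,0,0]],[0,[-4,-2,-57],[0,0,0]]]'

```text
clock: 2.65
tool_pos: [0.5066, 0.1617, 0.02]
eef_rot: [180.0, 0.0, -176.2]
force: [0.4, -0.3, -0.4]
grip_width: 0.0001
```

Call:
arm_command --motion '[[0,[0,0,-0.7],[0,0,0]],[0,[0,0,-1.4],[0,0,0]],[0,[0,0,-2],[0,0,0]],[0,[0,0,-2],[0,0,0]]]'

```text
clock: 3.15
tool_pos: [0.5062, 0.1616, 0.0175]
eef_rot: [-180.0, -0.0, -176.2]
force: [-0.4, 0.7, 0.3]
grip_width: 0.0004
```

Call:
arm_command --motion '[[0,[0,0,-0.7],[0,0,0]],[0,[0,0,-1.3],[0,0,0]],[0,[0,0,-1.3],[0,0,0]]]'

```text
clock: 3.52
tool_pos: [0.5062, 0.1616, 0.0162]
eef_rot: [-180.0, -0.0, -176.2]
force: [-0.0, -0.9, -0.7]
grip_width: 0.0005
```

Call:
arm_command --motion '[[0,[0,0,-0.7],[0,0,0]],[0,[0,0,-1.3],[0,0,0]],[0,[0,0,-1.3],[0,0,0]]]'

```text
clock: 3.9
tool_pos: [0.5061, 0.1616, 0.0149]
eef_rot: [-180.0, -0.0, -176.2]
force: [-0.3, -0.6, 0.3]
grip_width: 0.0005
```

Call:
arm_command --motion '[[0,[0,0,-0.7],[0,0,0]],[0,[0,0,-1.3],[0,0,0]],[0,[0,0,-1.3],[0,0,0]]]'

```text
clock: 4.28
tool_pos: [0.5061, 0.1616, 0.0136]
eef_rot: [-180.0, -0.0, -176.2]
force: [-0.1, -0.2, 0.0]
grip_width: 0.0003
```

Call:
arm_command --motion '[[0,[0,0,-0.7],[0,0,0]],[0,[0,0,-1.3],[0,0,0]],[0,[0,0,-1.3],[0,0,0]]]'

```text
clock: 4.65
tool_pos: [0.5062, 0.1616, 0.0123]
eef_rot: [-180.0, -0.0, -176.2]
force: [0.4, 1.1, -0.0]
grip_width: 0.0005
```

Call:
arm_command --motion '[[0,[0,0,-0.7],[0,0,0]],[0,[0,0,-1.3],[0,0,0]],[0,[0,0,-1.3],[0,0,0]]]'

```text
clock: 5.03
tool_pos: [0.5061, 0.1616, 0.011]
eef_rot: [-180.0, -0.0, -176.2]
force: [0.2, -0.5, 0.5]
grip_width: -0.0
```

Call:
arm_command --motion '[[0,[0,0,-0.5],[0,0,0]],[0,[0,0,-1],[0,0,0]],[0,[0,0,-1],[0,0,0]]]'

```text
clock: 5.4
tool_pos: [0.5062, 0.1616, 0.01]
eef_rot: [-180.0, -0.0, -176.2]
force: [-0.4, 0.6, -0.2]
grip_width: 0.0002
```

Run:
```python
from h import *
im,c=shot('wrist','w2.png'); o=observe(); print(o['tool_pos'],o['force'])
a=cv2.imread('pics/w1.png')[150:290,200:400]; b=im[150:290,200:400,::-1]
cv2.imwrite('pics/w2c.png',cv2.resize(b,None,fx=4,fy=4))
```

```text
[0.50622545 0.16163724 0.010071  ] [ 0.25352456 -0.77913415 -0.5609553 ]
```

View pics/w2c.png

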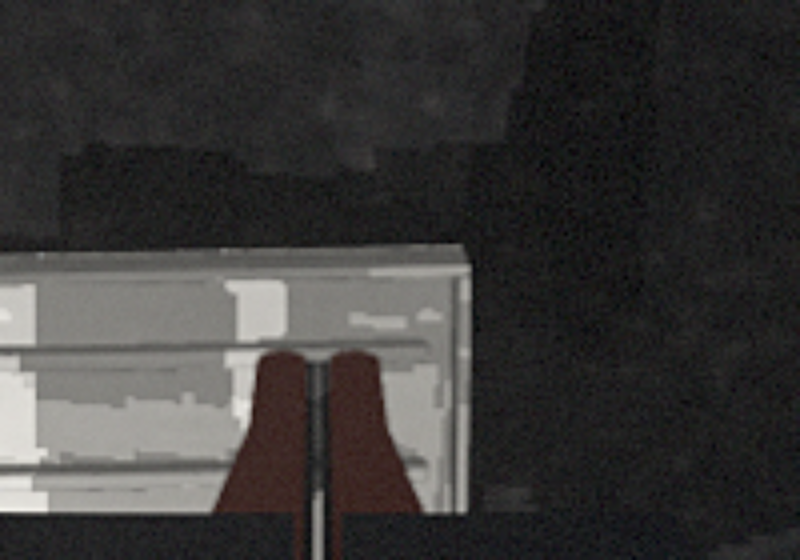

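Call:
arm_command --motion '[[0,[0,0,-0.5],[0,0,0]],[0,[0,0,-1],[0,0,0]],[0,[0,0,-1],[0,0,0]]]'

```text
clock: 5.82
tool_pos: [0.5061, 0.1616, 0.009]
eef_rot: [-180.0, -0.0, -176.2]
force: [0.1, -0.4, 0.1]
grip_width: 0.0005
```

Call:
arm_command --motion '[[0,[0,0,-0.5],[0,0,0]],[0,[0,0,-1],[0,0,0]],[0,[0,0,-1],[0,0,0]]]'

```text
clock: 6.2
tool_pos: [0.5062, 0.1616, 0.008]
eef_rot: [-180.0, -0.0, -176.2]
force: [-0.8, -0.0, -0.5]
grip_width: 0.0004
```

Run:
```python
from h import *
c=dict(np.load('pics/w2.png.npz'));o=observe(); print(o['tool_pos'],o['force'])
print(proj(c,[[.5062,.1616,.010],[.4962,.1616,.01]]), cast(c,[[281,238]],.01), cast(c,[[281,237]],.017),cast(c,[[316,213]],.017),cast(c,[[316,213]],.022))
```

```text
[0.5061692  0.16162953 0.00803009] [-0.83372879 -0.01475067 -0.5075288 ]
[[280.13866667 238.04346655]
 [281.10634516 224.50924489]] [[0.50612829 0.16219539 0.01      ]] [[0.50254897 0.16191513 0.017     ]] [[0.48428121 0.18356784 0.017     ]] [[0.48276307 0.18280368 0.022     ]]
```

Call:
arm_command --motion '[[0,[0,0,-0.5],[0,0,0]],[0,[0,0,-1],[0,0,0]],[0,[0,0,-1],[0,0,0]]]'

```text
clock: 6.58
tool_pos: [0.5062, 0.1616, 0.007]
eef_rot: [-180.0, -0.0, -176.2]
force: [-0.7, -1.1, 0.3]
grip_width: 0.0003
```

Run:
```python
from h import *
im,c=shot('wrist','w3.png'); o=observe(); print(o['tool_pos'],o['force'])
s,cs=shot('scene','s2.png'); 
a=np.load('pics/scene1.png.npz')['im']
A=cv2.resize(a[180:260,150:310],None,fx=4,fy=4);B=cv2.resize(s[180:260,150:310],None,fx=4,fy=4)
W=cv2.resize(im[150:290,200:400],(640,448))
cv2.imwrite('pics/cmp.png',cv2.resize(np.vstack([A,B])[:,:,::-1],(800,600)) if 0 else np.vstack([A[:,:,::-1],B[:,:,::-1]])[:600])
```

```text
[0.50618943 0.16163198 0.00703633] [-0.49060891 -1.20140554  0.43138805]
```

View pics/cmp.png

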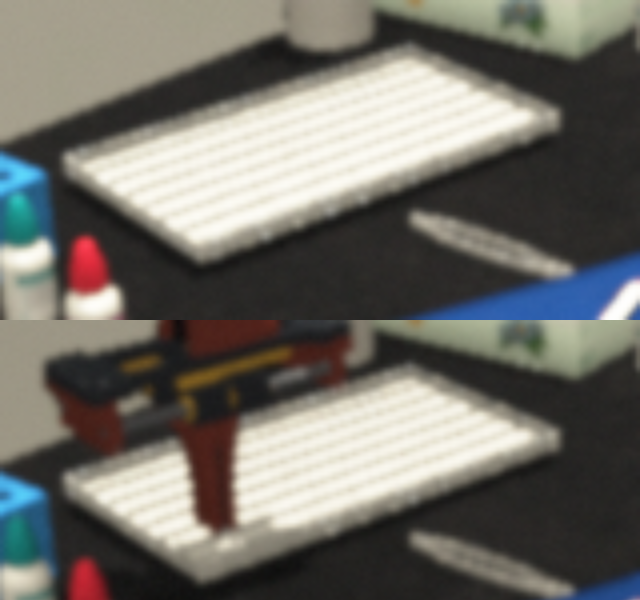

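The scene crops show the front left corner at about the same place before and after: (205,265) against (203,262). I'll measure the shift numerically.

Run:
```python
from h import *
L=lambda f:(lambda d:(cv2.cvtColor(d['im'],cv2.COLOR_RGB2GRAY).astype(np.float32),dict(d)))(np.load('pics/'+f+'.npz'))
a,ca=L('scene1.png'); b,_=L('s2.png')
def pc(a,b,y0,y1,x0,x1): 
    w=cv2.createHanningWindow((x1-x0,y1-y0),cv2.CV_32F); return cv2.phaseCorrelate(a[y0:y1,x0:x1],b[y0:y1,x0:x1],w)
print('scene FL',pc(a,b,225,252,180,225),'scene FRcorner',pc(a,b,195,222,265,300))
w2,c2=L('w2.png'); w3,c3=L('w3.png')
print('wrist corner',pc(w2,w3,195,235,290,340),'left',pc(w2,w3,195,235,205,255))
C=[.4848,.1832,.022]; print(proj(c2,C),proj(c3,C), proj(c3,[.4848,.1832,.019]))
P=[.4904,.1685,.010]; print('scene px for 5mm', proj(ca,C)-proj(ca,[.4848,.1832,.017]))
cv2.imwrite('pics/w3c.png',cv2.resize(np.load('pics/w3.png.npz')['im'][170:290,220:380,::-1],None,fx=5,fy=5,interpolation=2))
```

```text
scene FL ((0.48613383678609523, 0.36016537650858815), 0.5393444269282337) scene FRcorner ((0.09430291916716982, 0.5598340528817563), 0.9477743346995287)
wrist corner ((0.7175992144540047, 1.4796491186368321), 0.8364592530727386) left ((13.598310180245084, 1.6065264154503254), -0.06816264879703522)
[[316.29563233 216.08810629]] [[316.88260645 217.57390794]] [[316.29707924 216.09413232]]
scene px for 5mm [[-0.15195669 -1.81414764]]
```

View pics/w3c.png

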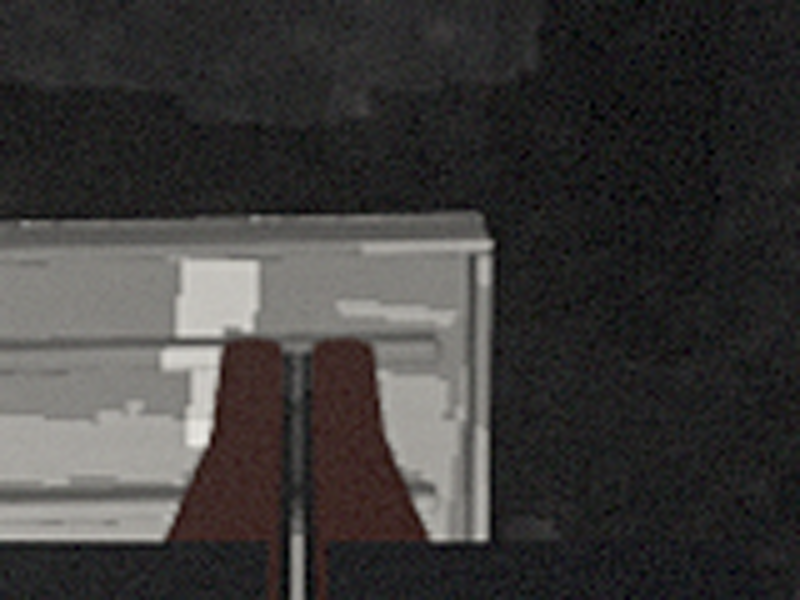

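The wrist view shows the fingertips over the front rib near crop (290,340). The tray hasn't moved between the last two frames, so the tips haven't touched yet and the reported z must be biased. I'll go on down in small steps.

Call:
arm_command --motion '[[0,[0,0,-0.5],[0,0,0]],[0,[0,0,-1],[0,0,0]],[0,[0,0,-1],[0,0,0]]]'

```text
clock: 7.05
tool_pos: [0.5061, 0.1616, 0.006]
eef_rot: [-180.0, -0.0, -176.2]
force: [-0.4, -0.0, -0.1]
grip_width: 0.0006
```

Call:
arm_command --motion '[[0,[0,0,-0.5],[0,0,0]],[0,[0,0,-1],[0,0,0]],[0,[0,0,-1],[0,0,0]]]'

```text
clock: 7.42
tool_pos: [0.5062, 0.1616, 0.005]
eef_rot: [-180.0, -0.0, -176.2]
force: [0.4, 0.1, -0.4]
grip_width: 0.0001
```

Run:
```python
from h import *
im,c=shot('wrist','w4.png'); o=observe(); print(o['tool_pos'],o['force'])
L=lambda f:(lambda d:(cv2.cvtColor(d['im'],cv2.COLOR_RGB2GRAY).astype(np.float32),dict(d)))(np.load('pics/'+f+'.npz'))
w2,c2=L('w3.png'); w3,c3=L('w4.png')
w=cv2.createHanningWindow((50,40),cv2.CV_32F);print(cv2.phaseCorrelate(w2[195:235,290:340],w3[195:235,290:340],w))
C=[.4848,.1832,.022]; print(proj(c3,C)-proj(c2,C))
```

```text
[0.50617176 0.16162309 0.00505091] [0.14127407 0.04079942 0.8427492 ]
((0.4922697186490943, 0.7265021093781243), 0.8927448754310607)
[[0.40119562 1.01443581]]
```

Call:
arm_command --motion '[[0,[0,0,-0.5],[0,0,0]],[0,[0,0,-1],[0,0,0]],[0,[0,0,-1],[0,0,0]]]'

```text
clock: 7.85
tool_pos: [0.5062, 0.1616, 0.004]
eef_rot: [-180.0, -0.0, -176.2]
force: [0.3, -0.3, 0.7]
grip_width: -0.0001
```

Call:
arm_command --motion '[[0,[0,0,-0.5],[0,0,0]],[0,[0,0,-1],[0,0,0]],[0,[0,0,-1],[0,0,0]]]'

```text
clock: 8.22
tool_pos: [0.5062, 0.1616, 0.003]
eef_rot: [-180.0, -0.0, -176.2]
force: [-0.4, 0.2, -1.0]
grip_width: 0.0007
```

```bash
cat >> h.py <<'E'
L=lambda f:(lambda d:(cv2.cvtColor(d['im'],cv2.COLOR_RGB2GRAY).astype(np.float32),dict(d)))(np.load('pics/'+f+'.npz'))
def track(f,g,C=[.4848,.1832,.022],x0=290):
    a,c2=L(f);b,c3=L(g); w=cv2.createHanningWindow((50,40),cv2.CV_32F)
    s=np.array(cv2.phaseCorrelate(a[195:235,x0:x0+50],b[195:235,x0:x0+50],w)[0])
    D=np.array(C)-[0,0,.005]
    return s,(proj(c3,C)-proj(c2,C))[0],'5mm dip:',(proj(c3,D)-proj(c2,C))[0]
E
python3 - <<'E'
from h import *
im,c=shot('wrist','w5.png'); o=observe(); print(o['tool_pos'],o['force'])
print(track('w2.png','w5.png')); print(track('w4.png','w5.png'))
E
```

```text
[0.50618805 0.16162874 0.00304544] [-0.7160876   0.25570429  0.29527091]
(array([1.56924647, 3.40758607]), array([1.39725542, 3.533917  ]), '5mm dip:', array([0.38999888, 0.98802554]))
(array([0.29173721, 1.01450478]), array([0.40908568, 1.03367953]), '5mm dip:', array([-0.59817086, -1.51221193]))
```

The tray is still static at a reading of z=3 mm. I'll work out where the tips and the tray really are from two views.

Run:
```python
from h import *
s,cs=shot('scene','s3.png')
for z in (.003,.007,.017,.03): print('TCP in scene if z=',z,proj(cs,[.5062,.1616,z])[0])
print('scene FL corner bottom/top pred',proj(cs,[.4848,.1832,.010]),proj(cs,[.4848,.1832,.022]))
# triangulate corner from w1 & w5 via pixel corners
w5,c5=L('w5.png'); w1,c1=L('w1.png')
def P(c):
    M=ori(c).T; return np.c_[M,-M@np.array(c['eye'])]
def und(c,p): return cv2.undistortPoints(np.array(p,float).reshape(1,1,2),c['K'],c['dist_coeffs']).reshape(2,1)
def refine(g,p): return cv2.cornerSubPix(g.astype(np.uint8),np.array([[p]],np.float32),(5,5),(-1,-1),(3,30,.01)).reshape(2)
a=refine(w1,(305,188)); b=refine(w5,(319,220)); print(a,b,proj(c5,[.4848,.1832,.022]))
X=cv2.triangulatePoints(P(c1),P(c5),und(c1,a),und(c5,b)); print(X[:3,0]/X[3])
i5=np.load('pics/w5.png.npz')['im'];i1=np.load('pics/w1.png.npz')['im']
f=lambda im,y,x,h,w,k:cv2.resize(im[y:y+h,x:x+w],(400,300),interpolation=2)
cv2.imwrite('pics/c5.png',np.vstack([np.hstack([f(i1,165,240,90,120,0),f(i5,195,240,90,120,0)]),np.hstack([f(s,200,170,60,80,0),f(np.load('pics/scene1.png.npz')['im'],200,170,60,80,0)])])[:,:,::-1])
```

```text
TCP in scene if z= 0.003 [203.67045874 241.59603983]
TCP in scene if z= 0.007 [203.55898282 240.18843483]
TCP in scene if z= 0.017 [203.27876764 236.65056499]
TCP in scene if z= 0.03 [202.9111949  232.01063249]
scene FL corner bottom/top pred [[199.7351098  244.90934166]] [[199.37143461 240.56732087]]
[305.2677  186.42133] [318.62787 220.24463] [[317.69288775 219.62202329]]
[0.48083129 0.18181385 0.03490846]
```

View pics/c5.png

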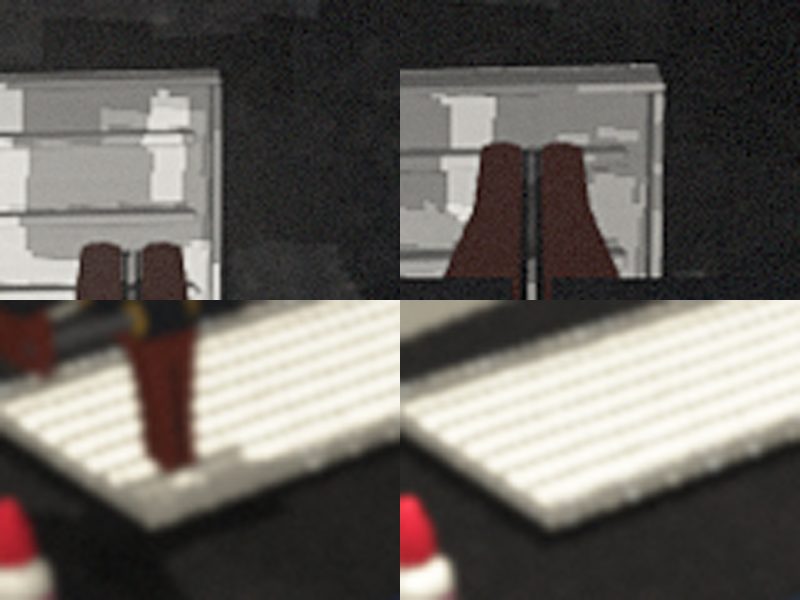

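The scene view (bottom left) puts the fingertips at about (204.4,234). A TCP at z=3 mm would show at row 241.6, so the tips are still clear of the tray.

Call:
arm_command --motion '[[0,[0,0,-0.7],[0,0,0]],[0,[0,0,-1.4],[0,0,0]],[0,[0,0,-2],[0,0,0]],[0,[0,0,-2],[0,0,0]]]'

```text
clock: 8.82
tool_pos: [0.5062, 0.1616, 0.001]
eef_rot: [-180.0, -0.0, -176.2]
force: [-0.5, 0.1, -0.6]
grip_width: 0.0005
```

Run:
```python
from h import *
c=dict(np.load('pics/scene1.png.npz')); 
M=R.from_euler('xyz',[180,0,153.77],degrees=True).as_matrix()
print('start finger ends pred',proj(c,[np.array([.276,.560,.196])+M@np.array([0,s*.05,0]) for s in(-1,1)]))
from itertools import product
o=observe(); print(o['joint_positions'],o['tool_pos'],o['force'])
im,c=shot('wrist','w6.png'); print(track('w5.png','w6.png'))
```

```text
start finger ends pred [[ 60.14347151 259.38523438]
 [-14.66624381 265.91709678]]
[ 1.64241793e+01  3.41745692e+01  1.10785779e+02 -1.99361954e-03
  3.50481999e+01 -7.73447177e+01] [0.50616228 0.16160304 0.00101516] [-0.47928871  0.05550335 -0.59903685]
(array([0.66904707, 0.9621039 ]), array([0.42634388, 1.08754876]), '5mm dip:', array([-0.60283813, -1.51409308]))
```

At the start pose the visible finger ends were also about 20 mm above the reported TCP. So the real fingertips sit roughly 20 mm higher than reported, and contact should come at a reading of about −3 mm.

Call:
arm_command --motion '[[0,[0,0,-0.7],[0,0,0]],[0,[0,0,-1.4],[0,0,0]],[0,[0,0,-2],[0,0,0]],[0,[0,0,-2],[0,0,0]]]'

```text
clock: 9.38
tool_pos: [0.5061, 0.1616, -0.001]
eef_rot: [-180.0, -0.0, -176.2]
force: [0.5, -0.9, -0.8]
grip_width: 0.0006
```

Call:
arm_command --motion '[[0,[0,0,-0.5],[0,0,0]],[0,[0,0,-1],[0,0,0]],[0,[0,0,-1],[0,0,0]]]'

```text
clock: 9.75
tool_pos: [0.5062, 0.1616, -0.002]
eef_rot: [-180.0, -0.0, -176.2]
force: [0.1, -0.0, -0.5]
grip_width: 0.0008
```

Call:
arm_command --motion '[[0,[0,0,-0.5],[0,0,0]],[0,[0,0,-1],[0,0,0]],[0,[0,0,-1],[0,0,0]]]'

```text
clock: 10.12
tool_pos: [0.5062, 0.1616, -0.003]
eef_rot: [-180.0, -0.0, -176.2]
force: [-0.5, -0.9, -0.4]
grip_width: 0.0004
```

Call:
arm_command --motion '[[0,[0,0,-0.5],[0,0,0]],[0,[0,0,-1],[0,0,0]],[0,[0,0,-1],[0,0,0]]]'

```text
clock: 10.5
tool_pos: [0.5062, 0.1616, -0.004]
eef_rot: [-180.0, -0.0, -176.2]
force: [-0.5, 0.3, 0.3]
grip_width: 0.0003
```

Call:
arm_command --motion '[[0,[0,0,-0.5],[0,0,0]],[0,[0,0,-1],[0,0,0]],[0,[0,0,-1],[0,0,0]]]'

```text
clock: 10.88
tool_pos: [0.5062, 0.1616, -0.005]
eef_rot: [-180.0, -0.0, -176.2]
force: [-0.2, -0.0, 0.2]
grip_width: 0.0002
```

Run:
```python
from h import *
im,c=shot('wrist','w7.png'); o=observe();print(o['tool_pos'],o['force']); print(track('w6.png','w7.png'))
```

```text
[ 0.50617886  0.1616574  -0.00494838] [-0.04067836 -0.41191089 -0.43134307]
(array([0.98529187, 3.52443508]), array([1.3024808 , 3.28293143]), '5mm dip:', array([0.20415752, 0.50594209]))
```

Call:
arm_command --motion '[[0,[0,0,-0.5],[0,0,0]],[0,[0,0,-1],[0,0,0]],[0,[0,0,-1],[0,0,0]]]'

```text
clock: 11.3
tool_pos: [0.5062, 0.1616, -0.006]
eef_rot: [-180.0, -0.0, -176.2]
force: [0.2, -0.1, -0.5]
grip_width: 0.0004
```

Call:
arm_command --motion '[[0,[0,0,-0.5],[0,0,0]],[0,[0,0,-1],[0,0,0]],[0,[0,0,-1],[0,0,0]]]'

```text
clock: 11.68
tool_pos: [0.5062, 0.1617, -0.007]
eef_rot: [-180.0, -0.0, -176.2]
force: [0.7, 0.1, 0.4]
grip_width: 0.0003
```

Run:
```python
from h import *
im,c=shot('wrist','w8.png'); o=observe();print(o['tool_pos'],o['force']); print(track('w7.png','w8.png'))
```

```text
[ 0.50618289  0.16160925 -0.00693589] [-0.26751395 -0.16571971  0.22096269]
(array([0.37003248, 1.24478707]), array([0.45680668, 1.15592344]), '5mm dip:', array([-0.66621101, -1.68376761]))
```

Call:
arm_command --motion '[[0,[0,0,-0.6],[0,0,0]],[0,[0,0,-1.2],[0,0,0]],[0,[0,0,-1.5],[0,0,0]],[0,[0,0,-1.5],[0,0,0]]]'

```text
clock: 12.22
tool_pos: [0.5062, 0.1616, -0.0085]
eef_rot: [-180.0, -0.0, -176.2]
force: [0.6, 0.2, -0.2]
grip_width: 0.0005
```

Call:
arm_command --motion '[[0,[0,0,-0.6],[0,0,0]],[0,[0,0,-1.2],[0,0,0]],[0,[0,0,-1.5],[0,0,0]],[0,[0,0,-1.5],[0,0,0]]]'

```text
clock: 12.72
tool_pos: [0.5062, 0.1616, -0.0099]
eef_rot: [-180.0, -0.0, -176.2]
force: [0.6, 0.0, 0.7]
grip_width: 0.0004
```

Run:
```python
from h import *
im,c=shot('wrist','w9.png'); o=observe();print(o['tool_pos'],o['force']); print(track('w8.png','w9.png'))
s,cs=shot('scene','s4.png')
f=lambda im,y,x,h,w:cv2.resize(im[y:y+h,x:x+w],(400,300),interpolation=2)
cv2.imwrite('pics/c9.png',np.hstack([f(im,195,240,90,120),f(s,200,170,60,80)])[:,:,::-1])
for z in (.005,.01,.015,.02): print(z,proj(cs,[.5062,.1616,z])[0])
```

```text
[ 0.50619846  0.16165222 -0.00990465] [-0.49729518  0.3335393   1.5666968 ]
(array([0.34819359, 0.4289696 ]), array([0.64481668, 1.68036202]), '5mm dip:', array([-0.51522094, -1.25469672]))
0.005 [203.61476415 240.89277359]
0.01 [203.4751477  239.12991021]
0.015 [203.33498584 237.3603042 ]
0.02 [203.19427528 235.58391593]
```

View pics/c9.png

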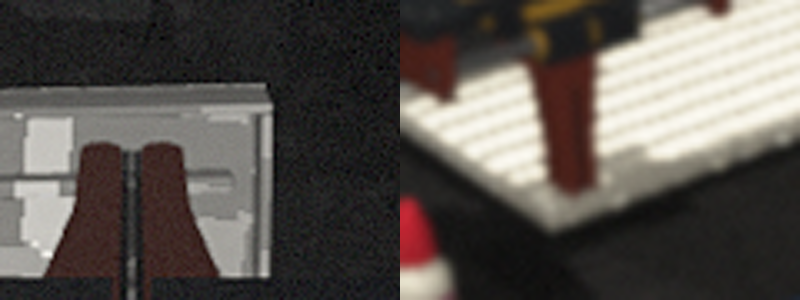

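The tray now follows the fingers: its corner has dipped about 2 mm and a little force shows. Contact was near a reading of −8 mm. I'll continue to the firm stop.

Call:
arm_command --motion '[[0,[0,0,-0.6],[0,0,0]],[0,[0,0,-1.2],[0,0,0]],[0,[0,0,-1.5],[0,0,0]],[0,[0,0,-1.5],[0,0,0]]]'

```text
clock: 13.32
tool_pos: [0.5062, 0.1617, -0.0115]
eef_rot: [180.0, -0.0, -176.2]
force: [-0.6, 0.9, 1.1]
grip_width: 0.0009
```

Call:
arm_command --motion '[[0,[0,0,-0.5],[0,0,0]],[0,[0,0,-1],[0,0,0]],[0,[0,0,-1],[0,0,0]]]'

```text
clock: 13.7
tool_pos: [0.5062, 0.1616, -0.0125]
eef_rot: [-180.0, -0.0, -176.2]
force: [-0.9, 1.0, 0.7]
grip_width: 0.0004
```

Call:
arm_command --motion '[[0,[0,0,-0.5],[0,0,0]],[0,[0,0,-1],[0,0,0]],[0,[0,0,-1],[0,0,0]]]'

```text
clock: 14.08
tool_pos: [0.5062, 0.1616, -0.0135]
eef_rot: [-180.0, -0.0, -176.2]
force: [-0.2, 0.6, 1.1]
grip_width: 0.0002
```

Run:
```python
from h import *
im,c=shot('wrist','w10.png'); o=observe();print(o['tool_pos'],o['force']); print(track('w8.png','w10.png'))
```

```text
[ 0.50617325  0.16164165 -0.01345044] [-0.15822298  0.87019905  0.83568763]
(array([0.49717891, 0.49771621]), array([1.5497674 , 3.92165231]), '5mm dip:', array([0.34070175, 0.86340681]))
```

Call:
arm_command --motion '[[0,[0,0,-0.4],[0,0,0]],[0,[0,0,-0.8],[0,0,0]],[0,[0,0,-0.8],[0,0,0]]]'

```text
clock: 14.5
tool_pos: [0.5062, 0.1616, -0.0141]
eef_rot: [-180.0, -0.0, -176.2]
force: [-0.8, 0.3, 2.6]
grip_width: 0.0006
```

Call:
arm_command --motion '[[0,[0,0,-0.3],[0,0,0]],[0,[0,0,-0.6],[0,0,0]],[0,[0,0,-0.6],[0,0,0]]]'

```text
clock: 14.88
tool_pos: [0.5062, 0.1617, -0.0144]
eef_rot: [180.0, 0.0, -176.2]
force: [-2.9, 0.3, 8.1]
grip_width: 0.0008
```

The left corner dips about 5.5 mm and then stands firm at a reading of −14 mm. Now I'll press the right corner to compare.

Call:
arm_command --motion '[[0,[0,0,4],[0,0,0]],[0,[0,0,14],[0,0,0]],[0,[2,-30,35],[0,0,0]],[0,[6,-85,35],[0,0,0]],[0,[10,-140,35],[0,0,0]],[0,[14,-195,35],[0,0,0]],[0,[17,-249,30],[0,0,0]],[0,[17,-249,15],[0,0,0]]]'

```text
clock: 15.88
tool_pos: [0.5246, -0.0908, 0.001]
eef_rot: [-179.9, 0.2, -176.5]
force: [0.2, 0.6, -0.4]
grip_width: 0.0007
```

Call:
arm_command --motion '[[0,[0,0,-3],[0,0,0]],[0,[0,0,-5],[0,0,0]],[0,[0,0,-6],[0,0,0]],[0,[0,0,-7],[0,0,0]],[0,[0,0,-7],[0,0,0]]]'

```text
clock: 16.5
tool_pos: [0.5233, -0.087, -0.0067]
eef_rot: [-180.0, 0.0, -176.2]
force: [0.2, 0.1, 0.1]
grip_width: 0.0008
```

Call:
arm_command --motion '[[0,[0,0,-0.5],[0,0,0]],[0,[0,0,-1],[0,0,0]],[0,[0,0,-1],[0,0,0]]]'

```text
clock: 16.88
tool_pos: [0.5232, -0.0874, -0.0078]
eef_rot: [180.0, -0.0, -176.2]
force: [-1.0, 0.2, -0.4]
grip_width: 0.0006
```

Call:
arm_command --motion '[[0,[0,0,-0.4],[0,0,0]],[0,[0,0,-0.8],[0,0,0]],[0,[0,0,-0.8],[0,0,0]]]'

```text
clock: 17.25
tool_pos: [0.5231, -0.0874, -0.0087]
eef_rot: [180.0, -0.0, -176.2]
force: [-0.7, -0.9, -0.0]
grip_width: 0.0004
```

Run:
```python
from h import *
im,c=shot('wrist','w11.png'); o=observe();print(o['tool_pos'],o['force'])
```

```text
[ 0.52316509 -0.08735913 -0.00865162] [-1.06184819  0.41509927 -0.85061238]
```

Call:
arm_command --motion '[[0,[0,0,-0.4],[0,0,0]],[0,[0,0,-0.8],[0,0,0]],[0,[0,0,-0.8],[0,0,0]]]'

```text
clock: 17.68
tool_pos: [0.5233, -0.0874, -0.009]
eef_rot: [-180.0, 0.0, -176.2]
force: [-1.5, -0.8, 5.3]
grip_width: 0.0003
```

Call:
arm_command --motion '[[0,[0,0,-0.4],[0,0,0]],[0,[0,0,-0.8],[0,0,0]],[0,[0,0,-0.8],[0,0,0]]]'

```text
clock: 18.05
tool_pos: [0.5233, -0.0874, -0.0093]
eef_rot: [-180.0, 0.0, -176.2]
force: [-3.5, 0.6, 13.6]
grip_width: 0.0003
```

The right corner stands firm at a reading of −9 mm, so the left one is unsound. Next I'll fetch the wedge, opening the jaws only 50 mm to clear the orange look-alike.

Call:
arm_command --motion '[[0,[0,0,10],[0,0,0]],[0,[0,0,40],[0,0,0]],[50,[-22,-38,60],[0,0,-2]],[50,[-50,-88,60],[0,0,-5]],[50,[-80,-140,60],[0,0,-8]],[50,[-106,-186,60],[0,0,-9.6]],[50,[-108,-191,60],[0,0,-9.6]],[50,[-108,-191,60],[0,0,-9.6]]]'

```text
clock: 19.05
tool_pos: [0.4153, -0.2784, 0.0499]
eef_rot: [180.0, 0.0, 174.1]
force: [0.1, 0.3, -0.3]
grip_width: 0.0498
```

Run:
```python
from h import *
o=observe();print(o['tool_pos'],o['eef_rot'],o['grip_width']); im,c=shot('wrist','w12.png'); 
c2=dict(c); c2['eye']=np.array(c['eye'])+[0,0,.025]
for k in (c,c2): print(proj(k,[[.4168,-.2789,.042],[.4843,-.2858,.003]]))
```

```text
[ 0.41531095 -0.27838479  0.04991416] [1.79995174e+02 1.40354834e-02 1.74112882e+02] 0.04978317899104195
[[279.54614854 235.65265782]
 [279.57713098 288.49239148]]
[[279.52157349 224.04216192]
 [279.55508703 274.84357649]]
```

View pics/w12.png

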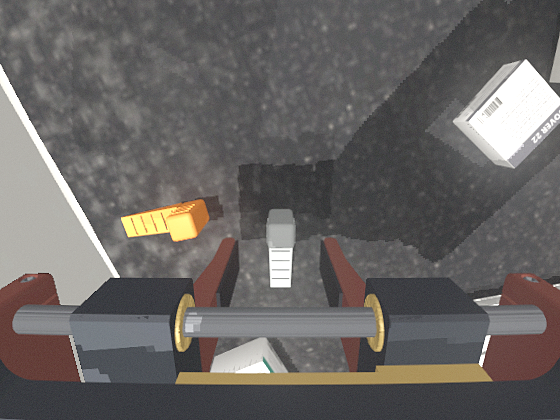

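The wrist view shows the grey wedge centred between the jaws, with the grip top near (280,235) and the thin end at (280,287). Both match the prediction. The orange one is at (165,220), clear of the fingers. I'll lower and grip.

Call:
arm_command --motion '[[50,[1,0,-20],[0,0,0]],[50,[1,0,-40],[0,0,0]],[50,[1,0,-55],[0,0,0]],[50,[1,0,-62],[0,0,0]],[50,[1,0,-65],[0,0,0]],[50,[1,0,-65],[0,0,0]]]'

```text
clock: 19.85
tool_pos: [0.4164, -0.2784, -0.0151]
eef_rot: [-180.0, 0.0, 174.2]
force: [-0.0, 0.2, -0.6]
grip_width: 0.0502
```

Call:
arm_command --motion '[[10,[0,0,0],[0,0,0]],[10,[0,0,0],[0,0,0]],[10,[0,0,0],[0,0,0]],[10,[0,0,0],[0,0,0]],[10,[0,0,0],[0,0,0]]]' --squeeze 20

```text
clock: 20.48
tool_pos: [0.4163, -0.2784, -0.015]
eef_rot: [-180.0, 0.0, 174.2]
force: [-1.0, -0.1, 3.5]
grip_width: 0.0201
```

Call:
arm_command --motion '[[10,[0,0,20],[0,0,0]],[10,[0,10,50],[0,0,0]],[10,[0,65,60],[0,0,1]],[10,[-2,125,60],[0,0,3]],[10,[-4,185,60],[0,0,5]],[10,[-6,245,60],[0,0,7]],[10,[-8,305,60],[0,0,9]],[10,[-9,360,60],[0,0,9.8]]]'

```text
clock: 21.48
tool_pos: [0.4069, 0.0836, 0.0448]
eef_rot: [180.0, 0.0, -176.0]
force: [0.3, 0.3, -1.0]
grip_width: 0.02
```

Call:
arm_command --motion '[[10,[0,40,0],[0,0,0]],[10,[0,70,0],[0,0,0]],[10,[0,77,-15],[0,0,0]],[10,[0,77,-30],[0,0,0]],[10,[0,77,-30],[0,0,0]],[10,[0,77,-30],[0,0,0]]]'

```text
clock: 22.22
tool_pos: [0.4069, 0.1576, 0.0144]
eef_rot: [-180.0, -0.1, -176.1]
force: [-0.1, 0.1, -0.9]
grip_width: 0.0197
```

Run:
```python
from h import *
o=observe();print(o['tool_pos'],o['eef_rot'],o['grip_width'],o['force']); im,c=shot('wrist','w13.png'); 
print(proj(c,[[.4072,.159,.064+.0],[.472,.1635,.027],[.4868,.1645,.022],[.4855,.1835,.022]]))
```

```text
[0.40691513 0.15759878 0.01439626] [-1.79976454e+02 -7.08504763e-02 -1.76117472e+02] 0.019724331838333758 [-0.07293152  0.09285962 -0.91160737]
[[282.9583017  274.11074778]
 [282.18021221 328.88514104]
 [282.05824184 340.79327211]
 [307.35855507 340.75393728]]
```

View pics/w13.png

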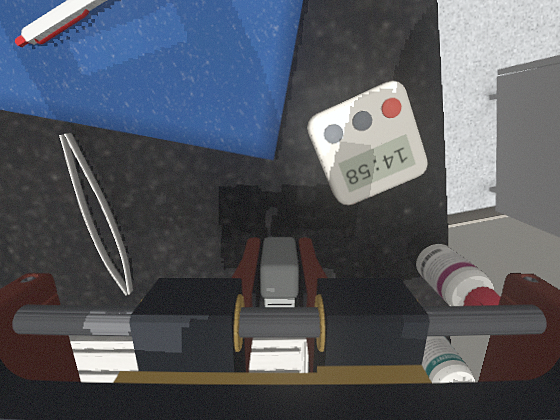

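The wrist view shows the wedge held straight, its grip top at (280,250) and the tray's left end at about (307,345) as predicted. The timer, forceps and bottles are clear. I'll lower it and slide it in.

Call:
arm_command --motion '[[10,[0,1.5,-15],[0,0,0]],[10,[0,1.5,-24],[0,0,0]],[10,[0,1.5,-28],[0,0,0]],[10,[0,1.5,-29],[0,0,0]],[10,[0,1.5,-29],[0,0,0]]]'

```text
clock: 22.9
tool_pos: [0.4072, 0.1602, -0.0142]
eef_rot: [-180.0, 0.0, -176.0]
force: [0.3, 0.7, -0.4]
grip_width: 0.0198
```

Call:
arm_command --motion '[[10,[7,0.5,0],[0,0,0]],[10,[14,1,0],[0,0,0]],[10,[21,1.5,0],[0,0,0]],[10,[28,2,0],[0,0,0]],[10,[34,2.4,0],[0,0,0]],[10,[38,2.6,0],[0,0,0]],[10,[38,2.6,0],[0,0,0]]]'

```text
clock: 23.78
tool_pos: [0.4455, 0.1627, -0.0143]
eef_rot: [180.0, 0.0, -176.0]
force: [-0.0, 0.3, -0.4]
grip_width: 0.0196
```

Call:
arm_command --motion '[[10,[0,0,-0.4],[0,0,0]],[10,[0,0,-0.8],[0,0,0]],[10,[2,0.1,-0.8],[0,0,0]],[10,[4,0.3,-0.8],[0,0,0]],[10,[4,0.3,-0.8],[0,0,0]]]'

```text
clock: 24.4
tool_pos: [0.4496, 0.1631, -0.015]
eef_rot: [180.0, 0.0, -176.0]
force: [0.2, -0.3, 0.2]
grip_width: 0.0196
```

Call:
arm_command --motion '[[10,[1,0.1,0],[0,0,0]],[10,[2,0.1,0],[0,0,0]],[10,[3,0.2,0],[0,0,0]],[10,[3,0.2,0],[0,0,0]]]'

```text
clock: 24.9
tool_pos: [0.4524, 0.1633, -0.015]
eef_rot: [180.0, 0.0, -176.0]
force: [1.4, 0.6, -0.4]
grip_width: 0.02
```

Call:
arm_command --motion '[[10,[1,0.1,0],[0,0,0]],[10,[2,0.1,0],[0,0,0]],[10,[2,0.1,0],[0,0,0]]]'

```text
clock: 25.28
tool_pos: [0.4545, 0.1634, -0.015]
eef_rot: [180.0, 0.0, -176.0]
force: [1.2, 0.0, 0.4]
grip_width: 0.02
```

Call:
arm_command --motion '[[10,[0.5,0,0],[0,0,0]],[10,[1,0,0],[0,0,0]],[10,[1,0,0],[0,0,0]]]'

```text
clock: 25.65
tool_pos: [0.455, 0.1633, -0.015]
eef_rot: [-180.0, -0.0, -176.0]
force: [-1.4, -0.5, 1.0]
grip_width: 0.0197
```

Call:
arm_command --motion '[[10,[0.5,0,0],[0,0,0]],[10,[1,0,0],[0,0,0]],[10,[1,0,0],[0,0,0]]]'

```text
clock: 26.02
tool_pos: [0.4554, 0.1632, -0.015]
eef_rot: [-180.0, -0.1, -176.0]
force: [-4.2, 0.2, 5.3]
grip_width: 0.0199
```

Call:
arm_command --motion '[[10,[0.5,0,0],[0,0,0]],[10,[1,0,0],[0,0,0]],[10,[1,0,0],[0,0,0]]]'

```text
clock: 26.4
tool_pos: [0.4557, 0.1631, -0.015]
eef_rot: [-180.0, -0.1, -176.0]
force: [-7.4, 0.2, 7.8]
grip_width: 0.0198
```

Call:
arm_command --motion '[[10,[0.5,0,0],[0,0,0]],[10,[1,0,0],[0,0,0]],[10,[1,0,0],[0,0,0]]]'

```text
clock: 26.78
tool_pos: [0.4565, 0.1631, -0.015]
eef_rot: [-180.0, -0.2, -176.0]
force: [-7.5, 2.0, 7.5]
grip_width: 0.02
```

The wedge met the tray at x≈0.455 and went in snug at about 7 N. I'll relieve the stored push and let go gently.

Call:
arm_command --motion '[[10,[-0.7,0,0],[0,0,0]],[10,[-1.4,0,0],[0,0,0]],[10,[-1.8,0,0],[0,0,0]],[10,[-1.8,0,0],[0,0,0]]]'

```text
clock: 27.28
tool_pos: [0.4566, 0.1632, -0.0151]
eef_rot: [-180.0, 0.0, -176.0]
force: [-0.6, -2.2, 2.1]
grip_width: 0.02
```

Call:
arm_command --motion '[[24,[0,0,0],[0,0,0]],[30,[0,0,0],[0,0,0]],[40,[0,0,0],[0,0,0]],[40,[0,0,0],[0,0,0]]]'

```text
clock: 27.78
tool_pos: [0.4565, 0.1634, -0.015]
eef_rot: [180.0, 0.0, -176.0]
force: [-0.1, -0.8, -0.7]
grip_width: 0.0399
```

Call:
arm_command --motion '[[40,[0,0,10],[0,0,0]],[40,[0,0,30],[0,0,0]],[40,[0,0,60],[0,0,0]],[20,[0,0,70],[0,0,0]],[0,[-10,0,90],[0,0,0]],[0,[-10,0,90],[0,0,0]]]'

```text
clock: 28.52
tool_pos: [0.4466, 0.1635, 0.0758]
eef_rot: [180.0, 0.1, -176.0]
force: [0.1, 0.8, 0.1]
grip_width: 0.0132
```

Run:
```python
from h import *
o=observe();print(o['tool_pos'],o['grip_width']); im,c=shot('wrist','w14.png');s,_=shot('scene','s5.png'); t,_=shot('top','t5.png')
f=lambda im,y,x,h,w:cv2.resize(im[y:y+h,x:x+w],(400,300),interpolation=2)
a=np.load('pics/scene1.png.npz')['im']
cv2.imwrite('pics/c14.png',np.vstack([np.hstack([f(im,120,160,210,280),f(t,170,120,90,120)]),np.hstack([f(s,200,170,60,80),f(a,200,170,60,80)])])[:,:,::-1])
```

```text
[0.4466175  0.16353815 0.07575058] 0.013185558480626119
```

View pics/c14.png

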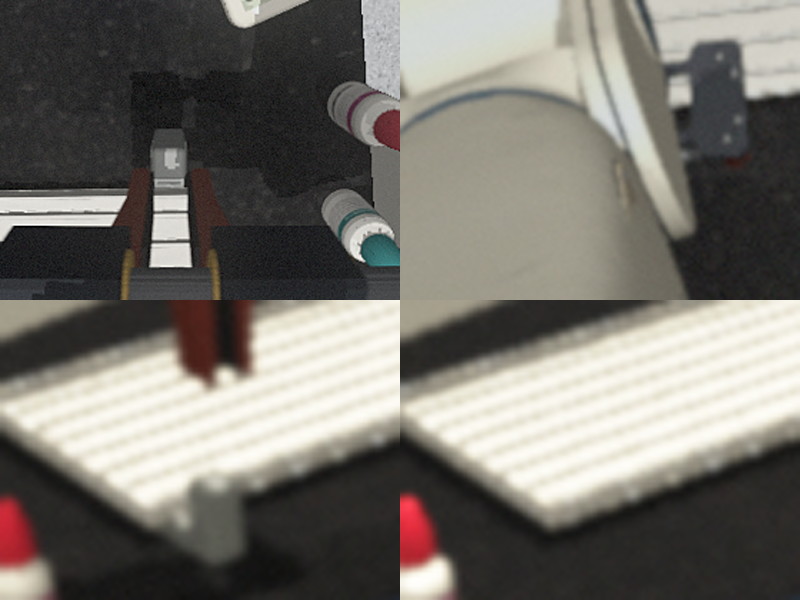

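The scene view shows the wedge standing under the front left corner and the tray level, as it was at the start. Now I'll prove it, left corner first.

Call:
arm_command --motion '[[0,[30,-1,0],[0,0,0]],[0,[59,-1.5,0],[0,0,0]],[0,[59,-1.5,-25],[0,0,0]],[0,[59,-1.5,-50],[0,0,0]],[0,[59,-1.5,-70],[0,0,0]],[0,[59,-1.5,-78],[0,0,0]],[0,[59,-1.5,-81],[0,0,0]],[0,[59,-1.5,-81],[0,0,0]]]'

```text
clock: 29.68
tool_pos: [0.5056, 0.1619, -0.0059]
eef_rot: [180.0, 0.0, -176.0]
force: [-0.1, 0.0, 0.6]
grip_width: 0.0002
```

Call:
arm_command --motion '[[0,[0,0,-0.5],[0,0,0]],[0,[0,0,-1],[0,0,0]],[0,[0,0,-1.5],[0,0,0]],[0,[0,0,-1.5],[0,0,0]]]'

```text
clock: 30.18
tool_pos: [0.5054, 0.1619, -0.0074]
eef_rot: [180.0, 0.0, -176.0]
force: [0.1, -0.2, -0.4]
grip_width: 0.0005
```

Call:
arm_command --motion '[[0,[0,0,-0.4],[0,0,0]],[0,[0,0,-0.8],[0,0,0]],[0,[0,0,-0.8],[0,0,0]]]'

```text
clock: 30.55
tool_pos: [0.5054, 0.1618, -0.0084]
eef_rot: [-180.0, -0.0, -176.0]
force: [0.3, -0.3, 0.4]
grip_width: 0.0004
```

Call:
arm_command --motion '[[0,[0,0,-0.4],[0,0,0]],[0,[0,0,-0.8],[0,0,0]],[0,[0,0,-0.8],[0,0,0]]]'

```text
clock: 30.92
tool_pos: [0.5055, 0.1619, -0.0089]
eef_rot: [180.0, 0.0, -176.0]
force: [-0.6, -0.4, 3.6]
grip_width: 0.0006
```

Firm at −8.9 mm, where it gave down to −14 mm before. I'll press a little more, then do the right corner.

Call:
arm_command --motion '[[0,[0,0,-0.4],[0,0,0]],[0,[0,0,-0.6],[0,0,0]],[0,[0,0,-0.6],[0,0,0]],[0,[0,0,-0.6],[0,0,0]]]'

```text
clock: 31.42
tool_pos: [0.5055, 0.1619, -0.0092]
eef_rot: [180.0, 0.0, -176.0]
force: [-2.6, -0.4, 9.7]
grip_width: 0.0003
```

Call:
arm_command --motion '[[0,[0,0,4],[0,0,0]],[0,[0,0,14],[0,0,0]],[0,[2,-30,35],[0,0,0]],[0,[6,-85,35],[0,0,0]],[0,[10,-140,35],[0,0,0]],[0,[14,-195,35],[0,0,0]],[0,[17,-249,30],[0,0,0]],[0,[17,-249,15],[0,0,0]]]'

```text
clock: 32.42
tool_pos: [0.5237, -0.0905, 0.0061]
eef_rot: [-179.9, 0.2, -176.3]
force: [0.3, 0.1, 0.0]
grip_width: 0.0008
```

Call:
arm_command --motion '[[0,[0,0,-6],[0,0,0]],[0,[0,0,-10],[0,0,0]],[0,[0,0,-12],[0,0,0]],[0,[0,0,-12.5],[0,0,0]],[0,[0,0,-12.5],[0,0,0]]]'

```text
clock: 33.05
tool_pos: [0.5226, -0.0868, -0.007]
eef_rot: [-180.0, 0.0, -176.0]
force: [-0.4, -0.3, 0.6]
grip_width: 0.0007
```

Call:
arm_command --motion '[[0,[0,0,-0.5],[0,0,0]],[0,[0,0,-1],[0,0,0]],[0,[0,0,-1.5],[0,0,0]],[0,[0,0,-1.5],[0,0,0]]]'

```text
clock: 33.55
tool_pos: [0.5223, -0.0872, -0.0088]
eef_rot: [180.0, -0.0, -176.0]
force: [-0.5, -0.4, -0.7]
grip_width: 0.0002
```

Call:
arm_command --motion '[[0,[0,0,-0.4],[0,0,0]],[0,[0,0,-0.8],[0,0,0]],[0,[0,0,-0.8],[0,0,0]]]'

```text
clock: 33.92
tool_pos: [0.5225, -0.0872, -0.0091]
eef_rot: [-180.0, 0.0, -176.0]
force: [-2.5, 0.5, 6.1]
grip_width: 0.0004
```

Call:
arm_command --motion '[[0,[0,0,-0.3],[0,0,0]],[0,[0,0,-0.3],[0,0,0]],[0,[0,0,2],[0,0,0]],[0,[0,0,20],[0,0,0]],[0,[0,0,70],[0,0,0]],[0,[0,-30,120],[0,0,0]],[0,[0,-80,140],[0,0,0]],[0,[0,-130,150],[0,0,0]]]'

```text
clock: 34.92
tool_pos: [0.5233, -0.2187, 0.1436]
eef_rot: [-179.9, 0.2, -176.0]
force: [-0.8, 0.6, -0.2]
grip_width: 0.0003
```

Call:
arm_command --motion '[[0,[-60,0,0],[0,0,0]],[0,[-60,0,0],[0,0,0]],[0,[-60,0,0],[0,0,0]]]'

```text
clock: 35.3
tool_pos: [0.463, -0.2175, 0.1415]
eef_rot: [-179.9, 0.1, -176.1]
force: [0.4, 0.4, 0.2]
grip_width: 0.0006
```

Run:
```python
from h import *
o=observe();print(o['tool_pos'],o['force'],o['clock']);s,_=shot('scene','s6.png')
a,_=L('scene1.png');b,_=L('s6.png')
for n,(y0,y1,x0,x1) in dict(FR=(195,222,265,300),BL=(205,225,160,195),forceps=(228,252,248,298),bottles=(230,278,145,185),timer=(258,292,198,244),carton=(220,248,305,340)).items():
    print(n,cv2.phaseCorrelate(a[y0:y1,x0:x1],b[y0:y1,x0:x1],cv2.createHanningWindow((x1-x0,y1-y0),cv2.CV_32F)))
r.job_done()
```

```text
[ 0.46304673 -0.21746556  0.1415175 ] [0.42821794 0.38468454 0.17975346] 35.3
FR ((-0.13153931900972893, 0.6480095771951202), 0.9678551473735292)
BL ((-0.1706032047014645, 0.021159334572464772), 0.8403067549069723)
forceps ((0.2790410780092998, 0.3250440940098187), 0.6457787970701854)
bottles ((-0.07166928263329453, -0.15504148735184842), 0.852251447054247)
timer ((0.051385550266079605, 0.002997092446399563), 0.9669887609779835)
carton ((0.36797209555567534, 0.057269019835265667), 0.9090297751956515)
the job is handed in; nothing more can be done
```

The wedge is in under the tray's front left corner, neither front corner gives any more, and the job is handed in at about 35 s.

- **Finding the corner:** the left corner dipped about 5.5 mm at about 1 N and then stood firm, with the TCP reading −14 mm. The right corner was firm at once, at −9 mm. So the left buffer is the sunken one.
- **Wedging:** I gripped the grey wedge and slid it in thin end first. It met the tray at x ≈ 0.455 m and went about 1.5 mm further at about 7 N. I then eased the push and let go.
- **Proof presses, wedge free:** the left corner was firm at −8.9 to −9.2 mm under 10 N. The right corner was firm at −9.1 mm under 6 N. The two heights agree, so the tray is level to within a few tenths of a millimetre.
- **Bystanders:** the last scene picture shows the forceps, bottles, timer and carton shifted by less than 0.5 pixel. The tray's front right corner shows 0.65 pixel, as it already did (0.56) while the fingers were only over the left corner. I did not compare the orange look-alike afterwards, but the arm was never made to go near it.

**Disagreement:** the reported TCP height was about 25 mm lower than where the fingertips really were. My first descent therefore ran far below the expected height before touching, and I found contact by force and by watching the tray's edge in the pictures. The push of about 7 N was also slightly above the 2 to 6 N given for driving the wedge in.

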